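# Stack the pierogi forming discs on the mould's square post and shut the press arm

## Robot

A 6-joint arm with a two-finger parallel gripper is mounted at the origin on the work surface. World frame = base frame: x ahead of the robot, y to its left, z up, the work surface at z = 0. Lengths are in mm, angles in rad, forces in N, time in s.
With the tool pointing down it reaches from about 350 to 875 mm from the base axis. Payload 4.2 kg.
Tool frame: the origin (TCP) lies at the very end of the fingers, on their centre line; the grasp point (between the pads) lies 19 mm behind it; z points along the fingers, y is the line along which they close (so a half turn about z gives the same grasp; the last joint's range is limited). The gripper opens to 85 mm and grips with 20 to 120 N. Pads are 22 mm wide; open, the fingers measure 114 mm over their backs; the gripper's body (76 mm by 85 mm) begins 54 mm behind the grasp point. The pads swing forward as they close: fully open they stand 13 mm farther back than shut.
Start: joints at [1.455, 0.385, 0.008, 0, -1.194, -0.259], TCP at [228.771, 581.604, 231.312] pointing down, gripper open.
Joint ranges: [-3.14, 3.14], [-1.21, 2.06], [-1.07, 1.41], [-3.16, 2.05], [-2.99, -0.16], [-3.1, 3.1]. Speed limits (rad/s): [2.79, 2.79, 3.14, 3.14, 3.14, 3.14].

## Interface

Orientations are given as a unit quaternion [x, y, z, w].
In Python, from bench import monitor, get_image, camera_info, job_done gives the robot as it stands.
- The arm moves only by the tool send_rows, never from a script. Its argument "series" is a list of rows, each a list of 3 entries, a list of its own where there are three numbers: the shift along the tool's x, y, z in mm, then the turn, a rotation vector about the tool's x, y, z in rad, then the finger opening in mm, from 0 to 85.4. A call has 1 to 8 rows; each row shifts and turns the commanded pose from where the row before left it, along the tool's axes as they then stand; what a row does not reach is not made up. A row lasts 1/10 s, in which the tool goes at most 50 mm and 8.59 degrees, less where a joint would pass 70% of its speed; a pose out of reach is approached as far as the arm can. A call with a gripper value outside its range is refused whole. The fingers move at their own pace and stop on an object; the grip force is fixed at half the most. Time passes only in rows, so rows that do not move let the fingers close. It gives the time, the measured TCP pose, the force, the opening and the grip force at its end, in the units of the state.
- monitor.read_state(): the state, without advancing time (a new reading comes with each control period).
- get_image(name): name is "scene" or "top"; returns the picture (420x560x3 uint8, red, green, blue); there is no depth.
- camera_info(name): a dict with "intrinsics" (3x3 intrinsics, pixels), "R" (3x3) and "t" (3): a world point X has camera coordinates R X + t. Camera axes: x right, y down, z forward; pixel columns grow to the right and rows downward; lengths in mm; the calibration is good to about 2 mm. A picture is of the moment at which its call begins. camera_info takes no time and is no camera call.
- job_done(): hands the job in; it is judged then, once.
The state is a dict: "clock": time; "joints": joint angles; "joint_vel": joint speeds; "joint_efforts": joint torques, N m; "position": TCP position; "ee_rot": TCP orientation; "contact_force": force on the tool from outside, world axes, zero at the start; "wrist_torque": the same for the moment, N m; "gripper_width": finger opening in mm; "grasp_force": force on a finger pad.
Only numpy, scipy, OpenCV 4.12 (cv2) and the standard library are available. Lean on these libraries where they do the work, as an engineer would, in place of code of your own. Each camera call takes 0.05 s, during which the arm holds its last target. There are 200 camera calls.

## Task

The pierogi mould's washed forming discs are lying on the lazy Susan: put the mould back together. Swing its press arm wide open by the black handle, lift every disc off the lazy Susan and fit it, flange down, over the square post so that all of them sit fully home in a stack, in any order; then swing the arm fully shut over them. Leave the other kitchen things where they are.

Things in the scene. Friction and masses are not known exactly. Their poses are not given: they have to be found in the camera images.
- disc_a: one of up to five identical bright metal forming discs, 65 to 125 g: scalloped flange 64 mm across, 5 mm thick, at the bottom; on it a square hub 30 x 30 mm up to 16 mm above the underside (grip it across the hub's flats); square through-bore 16 x 16 mm parallel to the hub. Origin: bore axis, at the underside; x, y square to the hub faces, z up. None if absent
- disc_b: one of up to five identical bright metal forming discs, 65 to 125 g: scalloped flange 64 mm across, 5 mm thick, at the bottom; on it a square hub 30 x 30 mm up to 16 mm above the underside (grip it across the hub's flats); square through-bore 16 x 16 mm parallel to the hub. Origin: bore axis, at the underside; x, y square to the hub faces, z up. None if absent
- disc_c: one of up to five identical bright metal forming discs, 65 to 125 g: scalloped flange 64 mm across, 5 mm thick, at the bottom; on it a square hub 30 x 30 mm up to 16 mm above the underside (grip it across the hub's flats); square through-bore 16 x 16 mm parallel to the hub. Origin: bore axis, at the underside; x, y square to the hub faces, z up. None if absent
- disc_d: one of up to five identical bright metal forming discs, 65 to 125 g: scalloped flange 64 mm across, 5 mm thick, at the bottom; on it a square hub 30 x 30 mm up to 16 mm above the underside (grip it across the hub's flats); square through-bore 16 x 16 mm parallel to the hub. Origin: bore axis, at the underside; x, y square to the hub faces, z up. None if absent
- disc_e: one of up to five identical bright metal forming discs, 65 to 125 g: scalloped flange 64 mm across, 5 mm thick, at the bottom; on it a square hub 30 x 30 mm up to 16 mm above the underside (grip it across the hub's flats); square through-bore 16 x 16 mm parallel to the hub. Origin: bore axis, at the underside; x, y square to the hub faces, z up. None if absent
- mould: silver pierogi mould, fixed: plate 210 x 110 x 16 mm (x -55 to +155) with a square post 14 x 14 mm, 68 mm high above the plate (last 10 mm taper to 6 x 6), and at x = +120 mm a round column 22 mm across, 70 mm high, for the press arm. Origin: on the post axis at the plate's underside; x, y square to the post's faces, z up
- post_foot (a point): foot of the square post: on its axis, at the plate's top face; axes as the mould's. A disc fully home as the first has its origin here, the next 16 mm higher and so on; four fill the post up to 64 mm
- press_arm (a joint): angle of the press arm, rad: 0 = fully shut over the post, 1.65 = fully open; it swings level about the column and stays where left (about 1 N at the handle). At angle q the handle is at mould x = 0.12 - 0.16 cos q, y = 0.16 sin q. Bar 22 mm wide, top 83 mm above the plate; pad 48 mm across under it, 70 mm above the plate, lies over the post when shut
- press_arm_hinge (a point): the hinge axis (upright) of the press arm, at the height of the bar
- lazy_susan: lazy Susan (turntable), fixed foot with a free-spinning wooden top 280 mm across; the discs lie on its top face 28.4 mm above the worktop. Origin: on its axis at worktop height
- ramekin_1: white ceramic ramekin, 84 mm across, 45 mm high, bystander; origin under its centre
- ramekin_2: a second such ramekin, bystander; origin under its centre
- spoon: wooden spoon 260 mm long lying flat, bystander; origin under its middle, x along it
- colander: black plastic colander 230 mm across, 100 mm high, bystander; origin under its centre
- salt_pot: white ceramic salt pot 52 mm across, 84 mm high, bystander; origin under its centre
- spice_jar: spice jar 52 mm across, 90 mm high, bystander; origin under its centre
- press_arm_grip (a point): middle of the arm's handle, a black upright round pin 18 mm across and 42 mm tall standing on the end of the arm (its foot on the bar 24 mm below this point, its top 18 mm above it), 160 mm from the hinge
Not all that is in view belongs to the job. What is shaped like the disc_e but blue or pink is not meant.

How it is judged (in metres and radians):
On the way, in this order (a step that is already met when the one before it is completed fails the run):
1. the press arm is swung wide open (beyond 1.0 rad) (value of joint press_arm above 1 rad), for 0.2 s.
2. every disc present is fitted fully home on the square post while the arm is still open (beyond 0.5 rad) (horizontal distance between each of disc_a, disc_b, disc_c, disc_d, disc_e and post_foot below 0.005 m and z of disc_a in the frame of post_foot between -0.005 and 0.052 m and angle between each of disc_a, disc_b, disc_c, disc_d, disc_e's own z axis and vertical below 0.1 rad and z of disc_b in the frame of post_foot between -0.005 and 0.052 m and z of disc_c in the frame of post_foot between -0.005 and 0.052 m and z of disc_d in the frame of post_foot between -0.005 and 0.052 m and z of disc_e in the frame of post_foot between -0.005 and 0.052 m and value of joint press_arm above 0.5 rad), for 0.2 s.
3. the press arm is swung fully shut (below 0.06 rad) (value of joint press_arm below 0.06 rad), for 0.2 s.
At the end, for the whole second after the job is handed in: every disc present lies flat (within 0.1 rad) and at rest, flange down, on the square post, centred within 5 mm and no higher than the fourth place of the stack (origin under 52 mm above the post's foot), and the press arm is shut over them within 0.06 rad (horizontal distance between each of disc_a, disc_b, disc_c, disc_d, disc_e and post_foot below 0.005 m and z of disc_a in the frame of post_foot between -0.005 and 0.052 m and angle between each of disc_a, disc_b, disc_c, disc_d, disc_e's own z axis and vertical below 0.1 rad and z of disc_b in the frame of post_foot between -0.005 and 0.052 m and z of disc_c in the frame of post_foot between -0.005 and 0.052 m and z of disc_d in the frame of post_foot between -0.005 and 0.052 m and z of disc_e in the frame of post_foot between -0.005 and 0.052 m and linear speed of each of disc_a, disc_b, disc_c, disc_d, disc_e below 0.03 m/s and value of joint press_arm below 0.06 rad); the robot touches nothing.
It fails at once if a bystander (ramekins, spoon, colander, salt pot, spice jar) is moved by more than 40 mm (distance of any of ramekin_1, ramekin_2, spoon, colander, salt_pot, spice_jar from where it was at the start of the episode above 0.04 m).
Of disc_a, disc_b, disc_c, disc_d, disc_e only 3 to 4 are there at a start; the rules pass over those that are not, and their reading is None.
At some moment in a run one of disc_a, disc_b, disc_c, disc_d, disc_e may be knocked a few centimetres aside while the robot is not near it.
It also fails if it takes over 208 s, if anything falls off the work surface, if the arm or the gripper's body presses on something with over 40 N, if the wrist force passes 120 N, or if a joint passes its speed limit or range.

## Working session

There is one attempt and no reset: what is moved stays moved. The work goes in short steps, Python scripts to look and compute and a tool call to move; the robot and the scene stay as the last step left them, time stands still between calls to the robot, and variables do not carry over. Pictures are saved under pics/ and viewed, at most 17 in all, crops included, and the job is handed in when it is done.

Besides the shell and the picture viewer there is one more tool, called after "Emit:" by a JSON object that holds its "name" and its "arguments", one argument or row to a line. send_rows: Moves the arm, as the interface text tells. Its arguments: {"type":"object","properties":{"series":{"type":"array"}},"required":["series"]}

```bash
mkdir -p pics; python3 - <<'E'
from bench import monitor,get_image,camera_info
import cv2
s=monitor.read_state();print(s)
for n in("scene","top"):
    im=get_image(n);cv2.imwrite(f"pics/{n}0.png",im[:,:,::-1]);c=camera_info(n);print(n,c)
E
```

```text
{'clock': 0.0, 'joints': array([ 1.45463477e+00,  3.85575290e-01,  6.60016684e-03, -5.11024469e-04,
       -1.19399064e+00, -2.58605200e-01]), 'joint_vel': array([ 0.00155478, -0.00240511, -0.00018282, -0.00030583,  0.00114639,
       -0.00164748]), 'joint_efforts': array([ 6.38580082e-05, -3.92292273e+01,  1.88401276e+01,  4.18616831e+00,
       -4.60582698e-03, -5.84176803e-06]), 'position': array([228.54581268, 581.07675968, 230.19844819]), 'ee_rot': array([ 9.82476873e-01, -1.86381225e-01, -1.59692110e-04,  1.09886929e-03]), 'contact_force': array([-0.55666253, -0.52063131, -0.21590577]), 'wrist_torque': array([-0.01128232, -0.00160772, -0.02370317]), 'grasp_force': 0.0, 'gripper_width': 85.79367197555499}
scene {'intrinsics': array([[423.71291566,   0.        , 283.46841862],
       [  0.        , 423.71291566, 205.33572749],
       [  0.        ,   0.        ,   1.        ]]), 'R': array([[ 0.67922181,  0.73380167, -0.01388713],
       [ 0.62087416, -0.58457804, -0.52228708],
       [-0.39137324,  0.34612661, -0.85265665]]), 't': array([-370.35039679, -290.34228304, 1445.62060359])}
top {'intrinsics': array([[485.21877287,   0.        , 279.76636759],
       [  0.        , 485.21877287, 213.31582035],
       [  0.        ,   0.        ,   1.        ]]), 'R': array([[-1.89940330e-02, -9.99819526e-01,  3.77647757e-04],
       [-9.88511461e-01,  1.87225580e-02, -1.49981858e-01],
       [ 1.49947719e-01, -3.22206950e-03, -9.88688677e-01]]), 't': array([  18.10764954,  576.80092699, 1654.15078929])}
```

View pics/scene0.png

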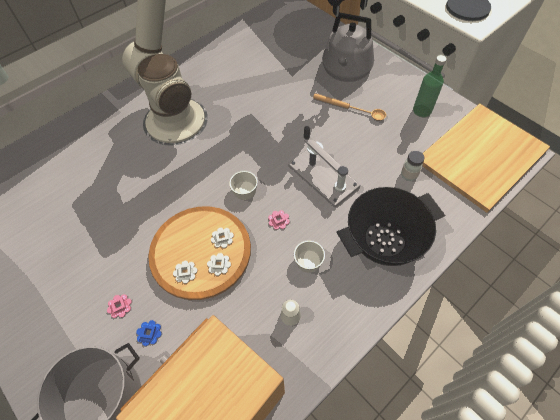

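View pics/top0.png

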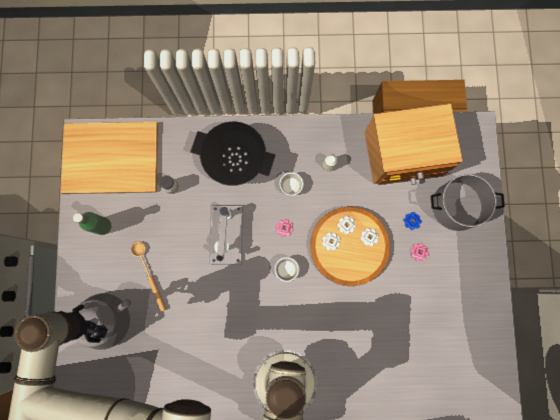

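Three bright metal discs lie on the lazy Susan: top pixels (347,225), (331,241), (370,237), and scene pixels (222,237), (218,263), (185,271). The pink discs (top 285,228 and 420,252) and the blue one (413,221) are decoys because of their colour and because they lie on the worktop. The mould is at about (225,235) in the top view. I'll confirm with one enlarged crop.

```bash
python3 - <<'E'
import cv2,numpy as np
t=cv2.imread("pics/top0.png");s=cv2.imread("pics/scene0.png")
a=cv2.resize(t[195:275,200:265],(400,492),interpolation=cv2.INTER_CUBIC)[:492]
b=cv2.resize(t[200:280,305:370+25],None,fx=4.4,fy=4.4,interpolation=cv2.INTER_CUBIC)
b=b[:492]
o=np.zeros((492,800,3),np.uint8);o[:a.shape[0],:400]=a;b=b[:, :400];o[:b.shape[0],400:400+b.shape[1]]=b
cv2.imwrite("pics/c1.png",o)
a=cv2.resize(s[115:215,280:370],None,fx=4.4,fy=4.4,interpolation=cv2.INTER_CUBIC)
b=cv2.resize(s[215:295,160:250],None,fx=4.4,fy=4.4,interpolation=cv2.INTER_CUBIC)
o=np.zeros((445,800,3),np.uint8);o[:440,:396]=a;o[:352,400:796]=b
cv2.imwrite("pics/c2.png",o)
E
```

```text
(no output)
```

View pics/c1.png

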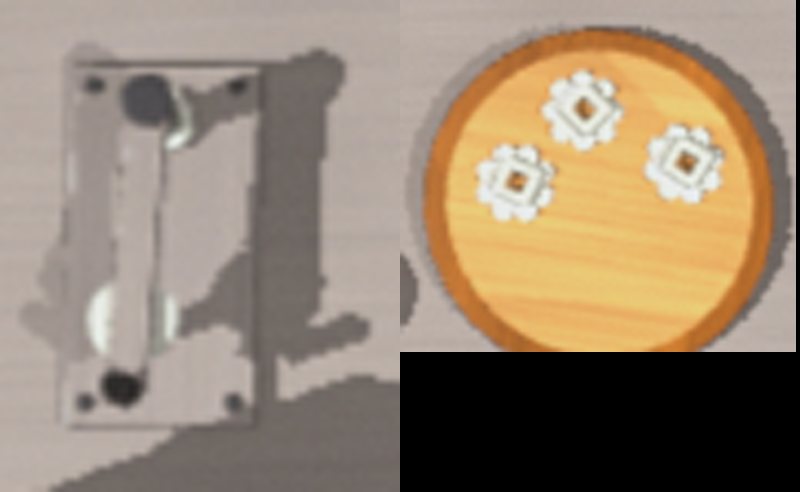

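View pics/c2.png

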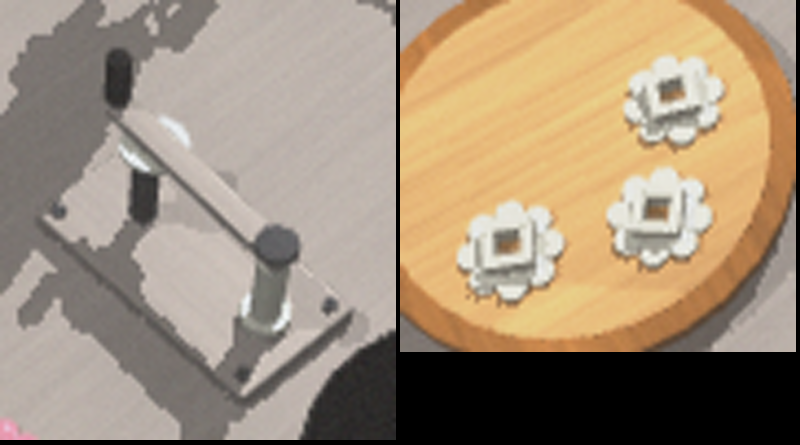

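The crops confirm three bright metal discs with square bores on the lazy Susan. The mould's arm is shut, with the black handle on the robot side at top (220,258) and scene (307,126–139), and the hinge column at the far end.

```bash
cat > h.py <<'E'
import numpy as np,cv2
from bench import monitor,get_image,camera_info
from scipy.spatial.transform import Rotation as Ro
C={n:camera_info(n) for n in("scene","top")}
def ray(n,p):
    c=C[n];R=c["R"];o=-R.T@c["t"];d=R.T@np.linalg.inv(c["intrinsics"])@np.array([p[0],p[1],1.]);return o,d
def cast(n,p,z):
    o,d=ray(n,p);return (o+d*(z-o[2])/d[2])[:2]
def proj(n,X):
    c=C[n];u=c["intrinsics"]@(c["R"]@np.array(X,float)+c["t"]);return u[:2]/u[2]
def tri(ps,pt):
    (a,d),(b,e)=ray("scene",ps),ray("top",pt)
    k=np.linalg.lstsq(np.c_[d,-e],b-a,rcond=None)[0];return (a+d*k[0]+b+e*k[1])/2,np.linalg.norm(a+d*k[0]-b-e*k[1])
def rel(x,y,z,yaw=None):
    "shift in tool axes to world target, and turn about tool z so the finger line lies at yaw (mod pi)"
    s=monitor.read_state();R=Ro.from_quat(s["ee_rot"])
    sh=R.inv().apply(np.array([x,y,z])-s["position"]);ty=R.as_matrix()[:,1];cy=np.arctan2(ty[1],ty[0])
    print("shift",sh.round(1),"fingeryaw",round(cy,3),"turn",None if yaw is None else round(-((yaw-cy+np.pi/2)%np.pi-np.pi/2),3),"j6",s["joints"][5].round(2))
E
python3 - <<'E'
from h import *
tc=[(211.4,205.2),(243.1,205.6),(242,264.1),(210.6,264.4)]
P=np.array([cast("top",p,16) for p in tc]);print("top corners",P.round(1).tolist())
for p in[(289.1,164.5),(335.7,205.2),(360,186.6)]:print("scene",cast("scene",p,16).round(1))
tp=(219.8,257.9);print("handle top",cast("top",tp,141),cast("scene",(306.8,126.7),141))
print("hinge cap top", cast("top",(200+148/6.15,195+98/6.15),99),cast("scene",(280+278/4.4,115+242/4.4),99))
# turntable
for n in("top","scene"):
    im=cv2.imread(f"pics/{n}0.png");hsv=cv2.cvtColor(im,cv2.COLOR_BGR2HSV)
    k=6;big=cv2.resize(im,None,fx=k,fy=k,interpolation=cv2.INTER_CUBIC);hb=cv2.cvtColor(big,cv2.COLOR_BGR2HSV)
    white=((hb[...,1]<60)&(hb[...,2]>120)).astype(np.uint8)
    x0,y0,x1,y1=(315,205,386,280) if n=="top" else (160,215,245,290)
    m=np.zeros_like(white);m[y0*k:y1*k,x0*k:x1*k]=white[y0*k:y1*k,x0*k:x1*k]
    N,l,st,ce=cv2.connectedComponentsWithStats(m)
    cs,hi=cv2.findContours(m,cv2.RETR_CCOMP,cv2.CHAIN_APPROX_NONE)
    for i,c in enumerate(cs):
        if hi[0][i][3]<0 and 3000<cv2.contourArea(c):
            (cx,cy),(w,h),a=cv2.minAreaRect(c);cx,cy=(np.array((cx,cy))+.5)/k-.5
            print(n,"disc px",round(cx,1),round(cy,1),"bbox",w/k,h/k,"world flange",cast(n,(cx,cy),31).round(1))
            j=hi[0][i][2]
            while j>=0:
                if cv2.contourArea(cs[j])>150:
                    q=cv2.boxPoints(cv2.minAreaRect(cs[j]));q=(q+.5)/k-.5;W=np.array([cast(n,p,44.4) for p in q]);e=W[1]-W[0]
                    print("   bore",q.mean(0).round(1),"world",W.mean(0).round(1),"size",np.linalg.norm(e).round(1),np.linalg.norm(W[2]-W[1]).round(1),"yaw",np.degrees(np.arctan2(e[1],e[0])).round(1)%90)
                j=hi[0][j][0]
E
```

```text
top corners [[615.1, 250.2], [611.5, 137.2], [403.9, 142.7], [405.0, 252.5]]
scene [413.6 146.1]
scene [615.6 143.6]
scene [620.4 244.3]
handle top [419.41252483 205.12397016] [417.78216498 213.39239481]
hinge cap top [580.34475437 195.72874031] [579.15140373 201.80785008]
top disc px 330.7 241.1 bbox 17.361316680908203 17.19473139444987 world flange [ 477.4 -168.8]
   bore [331.  240.9] world [ 477.  -168.6] size 14.9 16.4 yaw 69.8
top disc px 369.1 236.8 bbox 17.430761973063152 17.180150349934895 world flange [ 490.1 -304. ]
   bore [369.5 236.4] world [ 489.9 -302.7] size 14.5 15.4 yaw 56.9
top disc px 346.1 224.7 bbox 17.026070912679035 17.135491689046223 world flange [ 534.  -225.1]
   bore [346.4 224.4] world [ 533.4 -224.3] size 14.2 16.3 yaw 43.6
top disc px 350.0 215.2 bbox 21.166666666666668 70.83333333333333 world flange [ 567.7 -240.1]
scene disc px 184.7 271.5 bbox 20.945049285888672 23.68688201904297 world flange [ 489.4 -304.3]
   bore [184.2 269.7] world [ 490.9 -303.3] size 14.7 14.9 yaw 54.2
scene disc px 218.5 263.9 bbox 21.18726094563802 23.295445760091145 world flange [ 533.5 -225.3]
   bore [218.1 262.3] world [ 535.3 -225.5] size 14.9 14.2 yaw 52.0
scene disc px 221.8 237.1 bbox 19.95307159423828 21.95568593343099 world flange [ 476.7 -168.9]
   bore [222.7 240.8] world [ 493.9 -176.9] size 27.5 5.7 yaw 63.5
   bore [221.2 235.2] world [ 477.7 -169.3] size 16.5 15.3 yaw 64.6
```

```bash
python3 - <<'E'
from h import *
rel(418.5,208,190,np.radians(85))
E
```

```text
shift [313.4 277.6  40.9] fingeryaw -1.946 turn -0.288 j6 -0.26
```

Emit:
{"name": "send_rows", "arguments": {
  "series": [
    [[36, 32, 5], [0, 0, 0], 45],
    [[36, 32, 5], [0, 0, 0], 45],
    [[36, 32, 5], [0, 0, 0], 45],
    [[36, 32, 5], [0, 0, 0], 45],
    [[36, 32, 5], [0, 0, 0], 45],
    [[36, 32, 5], [0, 0, 0], 45],
    [[36, 32, 5], [0, 0, 0], 45],
    [[36, 32, 5], [0, 0, 0], 45]
  ]
}}

```text
clock: 0.9
position: [403.3, 236.0, 191.0]
ee_rot: [0.983, -0.186, -0.0, 0.0]
contact_force: [1.6, 0.3, 0.5]
gripper_width: 45.3
grasp_force: 0.0
```

Emit:
{"name": "send_rows", "arguments": {
  "series": [
    [[25.4, 21.6, 0], [0, 0, 0], 45],
    [[0, 0, 0], [0, 0, -0.144], 45],
    [[0, 0, 0], [0, 0, -0.144], 45],
    [[0, 0, 0], [0, 0, 0], 45],
    [[0, 0, 0], [0, 0, 0], 45]
  ]
}}

```text
clock: 1.4
position: [418.6, 208.5, 191.1]
ee_rot: [0.999, -0.045, -0.0, 0.0]
contact_force: [-0.6, 0.2, 0.5]
gripper_width: 45.1
grasp_force: 0.0
```

```bash
python3 - <<'E'
from h import *
s=monitor.read_state();print(s["clock"],s["position"],s["gripper_width"])
rel(418.5,208,106,np.radians(85))
im=get_image("scene");cv2.imwrite("pics/s1.png",im[60:220,240:400,::-1].repeat(3,0).repeat(3,1))
E
```

```text
1.4 [418.61324411 208.47119582 191.11072369] 45.08206389849488
shift [-0.   0.5 85.1] fingeryaw -1.661 turn -0.003 j6 0.67
```

View pics/s1.png

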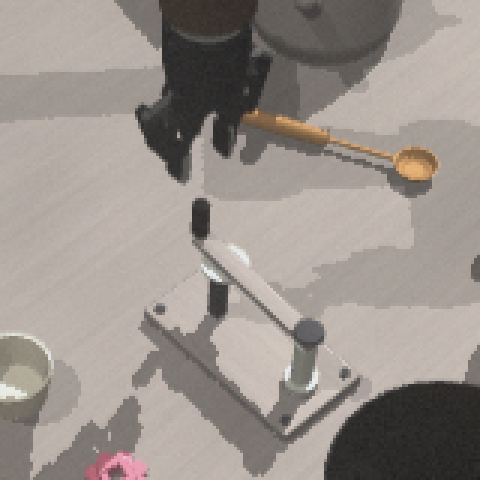

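The fingers are open around the line above the black pin (crop 203,170 against the pin at 201,215), so I'll go straight down.

Emit:
{"name": "send_rows", "arguments": {
  "series": [
    [[0, 0.5, 35], [0, 0, 0], 45],
    [[0, 0, 30], [0, 0, 0], 45],
    [[0, 0, 20], [0, 0, 0], 45],
    [[0, 0, 0], [0, 0, 0], 28],
    [[0, 0, 0], [0, 0, 0], 28],
    [[0, 0, 0], [0, 0, 0], 28],
    [[0, 0, 0], [0, 0, 0], 28]
  ]
}}

```text
clock: 2.15
position: [419.4, 208.7, 107.6]
ee_rot: [0.999, -0.043, 0.001, -0.001]
contact_force: [0.2, -0.5, -0.2]
gripper_width: 27.9
grasp_force: 0.0
```

```bash
python3 - <<'E'
from h import *
# arc plan: hinge, myaw, start q; 16 steps; tool-frame shifts before each turn
H=np.array([579.7,197.0]);my=-0.018
s=monitor.read_state();p=s["position"][:2];d=p-H;a=np.arctan2(-d[1],-d[0])
q0=-(a-my)  # handle dir = (-cos q, sin q) rotated by my
print("pos",s["position"],"r",np.linalg.norm(d),"q0",q0)
N=12;q1=1.45;dq=(q1-q0)/N
# per-step chord in tool frame is constant when turning with the arc
R=Ro.from_quat(s["ee_rot"]).as_matrix()
th=-q0+my;nxt=lambda q:H+160*np.array([-np.cos(my-q) ,-np.sin(my-q)])
c=nxt(q0+dq)-nxt(q0);print("first shift tool",(R.T@np.array([*c,0])).round(2),"turn",dq)
E
```

```text
pos [419.36336061 208.72960478 107.56414232] r 160.7651129999486 q0 0.05502602116115332
first shift tool [  0.82 -18.57   0.04] turn 0.11624783156990388
```

Emit:
{"name": "send_rows", "arguments": {
  "series": [
    [[0.4, -13.9, 0], [0, 0, 0.087], 28],
    [[0.4, -13.9, 0], [0, 0, 0.087], 28],
    [[0.4, -13.9, 0], [0, 0, 0.087], 28],
    [[0.4, -13.9, 0], [0, 0, 0.087], 28],
    [[0.4, -13.9, 0], [0, 0, 0.087], 28],
    [[0.4, -13.9, 0], [0, 0, 0.087], 28],
    [[0.4, -13.9, 0], [0, 0, 0.087], 28],
    [[0.4, -13.9, 0], [0, 0, 0.087], 28]
  ]
}}

```text
clock: 2.95
position: [463.3, 308.0, 107.2]
ee_rot: [0.924, -0.383, -0.0, -0.0]
contact_force: [-0.6, -1.3, -0.3]
gripper_width: 27.9
grasp_force: 0.5
```

```bash
python3 - <<'E'
from h import *
H=np.array([579.7,197.0]);my=-0.018
s=monitor.read_state();d=s["position"][:2]-H;print(np.linalg.norm(d),my-np.arctan2(-d[1],-d[0]));rel(*s["position"],0)
im=get_image("scene");cv2.imwrite("pics/s2.png",im[60:220,240:400,::-1].repeat(3,0).repeat(3,1))
E
```

```text
160.86285927765 0.7437344059619104
shift [0. 0. 0.] fingeryaw -2.357 turn 0.784 j6 -0.09
```

View pics/s2.png

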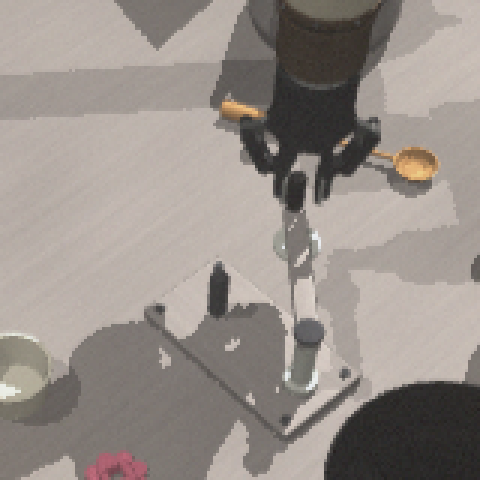

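The arm follows: the pin is caged at crop (297,190) and the post stands free at (218,290). I'll carry on to fully open, then lift off.

Emit:
{"name": "send_rows", "arguments": {
  "series": [
    [[0.4, -13.9, 0], [0, 0, 0.087], 28],
    [[0.4, -13.9, 0], [0, 0, 0.087], 28],
    [[0.4, -13.9, 0], [0, 0, 0.087], 28],
    [[0.4, -13.9, 0], [0, 0, 0.087], 28],
    [[0.4, -13.9, 0], [0, 0, 0.087], 28],
    [[0.4, -13.9, 0], [0, 0, 0.087], 28],
    [[0.4, -13.9, 0], [0, 0, 0.087], 28],
    [[0.4, -13.9, 0], [0, 0, 0.087], 28]
  ]
}}

```text
clock: 3.8
position: [561.3, 355.9, 107.0]
ee_rot: [0.738, -0.675, -0.0, -0.0]
contact_force: [-1.0, 0.7, 0.1]
gripper_width: 27.7
grasp_force: 0.5
```

Emit:
{"name": "send_rows", "arguments": {
  "series": [
    [[0, 0, 0], [0, 0, 0], 40],
    [[0, 0, 0], [0, 0, 0], 40],
    [[0, 0, 0], [0, 0, 0], 50],
    [[0, 0, -30], [0, 0, 0], 50],
    [[0, 0, -40], [0, 0, 0], 50],
    [[0, 0, -30], [0, 0, 0], 60]
  ]
}}

```text
clock: 4.4
position: [561.0, 355.6, 209.0]
ee_rot: [0.74, -0.673, 0.0, -0.001]
contact_force: [0.7, -0.5, 0.6]
gripper_width: 60.0
grasp_force: 0.0
```

```bash
python3 - <<'E'
from h import *
s=monitor.read_state();print(s["clock"],s["position"])
rel(477.2,-169,140,np.radians(67))
for n in("scene","top"):
    cv2.imwrite(f"pics/{n}3.png",get_image(n)[:,:,::-1])
a=cv2.imread("pics/scene3.png")[80:220,260:400];b=cv2.imread("pics/top3.png")[170:280,180:280]
o=np.zeros((440,800,3),np.uint8);o[:420,:420]=cv2.resize(a,None,fx=3,fy=3,interpolation=cv2.INTER_CUBIC);bb=cv2.resize(b,None,fx=3.8,fy=3.8,interpolation=cv2.INTER_CUBIC);o[:bb.shape[0],420:800]=bb
cv2.imwrite("pics/c3.png",o)
E
```

```text
4.4 [561.02986408 355.59462888 208.97409152]
shift [514.5 132.8  68.3] fingeryaw -3.048 turn -1.075 j6 -0.71
```

View pics/c3.png

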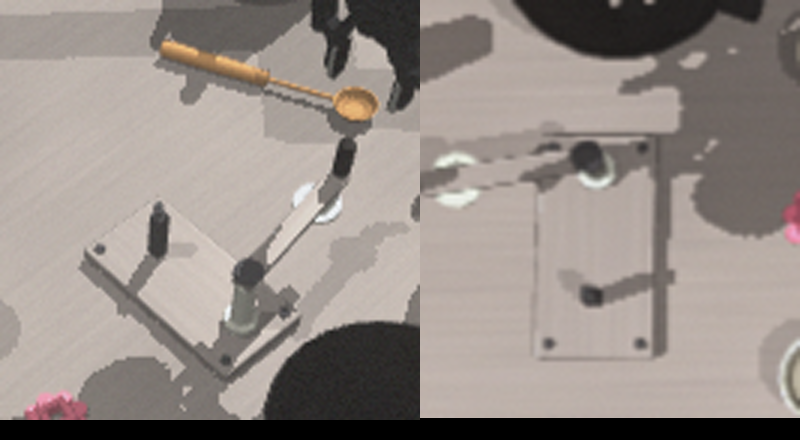

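The arm is wide open, and the dark post is at scene (312,148)–(312,165) and top (225,248). I'll measure the post by dark masks.

```bash
python3 - <<'E'
from h import *
k=6
for n,(x0,y0,x1,y1) in {"scene":(305,142,320,168),"top":(219,241,232,254)}.items():
    g=cv2.cvtColor(cv2.imread(f"pics/{n}3.png"),cv2.COLOR_BGR2GRAY)[y0:y1,x0:x1]
    b=cv2.resize(g,None,fx=k,fy=k,interpolation=cv2.INTER_CUBIC);m=(b<85).astype(np.uint8)
    N,l,st,ce=cv2.connectedComponentsWithStats(m);i=1+st[1:,4].argmax();s=st[i]
    u0,v0,w,h=s[:4]/k;print(n,"bbox",x0+u0,y0+v0,x0+u0+w,y0+v0+h,"cen",ce[i]/k+(x0,y0))
    ys,xs=np.nonzero(l==i);
    for r in range(ys.min(),ys.max(),18):print("  row",round(y0+r/k,1),"x",round(x0+xs[ys==r].min()/k,1),round(x0+xs[ys==r].max()/k,1))
for P in[(459.5,196.6)]:
  for n in("scene","top"):print(n,"pred foot",proj(n,[*P,16]),"top",proj(n,[*P,84]))
for n,pts in{"scene":[(260+99/3,80+249/3),(260+226/3,80+360/3),(260+285/3,80+312/3)],"top":[(180+129/3.8,170+344/3.8),(180+221/3.8,170+344/3.8),(180+221/3.8,170+147/3.8)]}.items():
    print(n,[cast(n,p,16).round(1).tolist() for p in pts])
E
```

```text
scene bbox 309.5 150.83333333333334 316.0 166.16666666666669 cen [312.74795387 158.40259177]
  row 150.8 x 312.3 313.2
  row 153.8 x 310.3 315.8
  row 156.8 x 310.2 315.5
  row 159.8 x 310.0 315.5
  row 162.8 x 309.5 315.3
  row 165.8 x 312.0 312.8
top bbox 222.83333333333334 245.66666666666666 228.16666666666669 250.16666666666666 cen [225.42453704 247.89143519]
  row 245.7 x 223.5 224.3
  row 248.7 x 223.0 227.8
scene pred foot [311.00425354 164.14675043] top [311.95213305 150.33244876]
top pred foot [226.54792086 248.53188423] top [224.37302242 246.95748058]
scene [[417.7, 158.9], [602.5, 155.9], [603.7, 240.4]]
top [[418.3, 240.9], [416.7, 156.0], [600.7, 154.9]]
```

Emit:
{"name": "send_rows", "arguments": {
  "series": [
    [[46, 12, 0], [0, 0, 0], 60],
    [[46, 12, 0], [0, 0, 0], 60],
    [[46, 12, 0], [0, 0, 0], 60],
    [[46, 12, 0], [0, 0, 0], 60],
    [[46, 12, 0], [0, 0, 0], 60],
    [[46, 12, 0], [0, 0, 0], 60],
    [[46, 12, 0], [0, 0, 0], 60],
    [[46, 12, 0], [0, 0, 0], 60]
  ]
}}

```text
clock: 5.3
position: [497.9, -21.4, 206.3]
ee_rot: [0.74, -0.673, -0.0, -0.0]
contact_force: [0.6, -0.6, -0.6]
gripper_width: 60.1
grasp_force: 0.0
```

Emit:
{"name": "send_rows", "arguments": {
  "series": [
    [[46, 12, 0], [0, 0, 0], 60],
    [[46, 12, 0], [0, 0, 0], 60],
    [[46, 12, 20], [0, 0, 0], 60],
    [[0, 0, 20], [0, 0, -0.14], 60],
    [[0, 0, 20], [0, 0, -0.14], 60],
    [[0, 0, 0], [0, 0, -0.14], 60],
    [[0, 0, 0], [0, 0, -0.14], 60],
    [[0, 0, 0], [0, 0, -0.14], 60]
  ]
}}

```text
clock: 6.1
position: [475.5, -158.9, 146.4]
ee_rot: [0.926, -0.376, -0.001, 0.0]
contact_force: [0.2, 0.5, 0.4]
gripper_width: 60.0
grasp_force: 0.0
```

Emit:
{"name": "send_rows", "arguments": {
  "series": [
    [[0, 0, 0], [0, 0, -0.14], 60],
    [[0, 0, 0], [0, 0, -0.14], 60],
    [[0, 0, 0], [0, 0, -0.1], 60],
    [[0, 0, 0], [0, 0, 0], 60],
    [[0, 0, 0], [0, 0, 0], 60]
  ]
}}

```text
clock: 6.6
position: [476.0, -158.9, 146.8]
ee_rot: [0.98, -0.199, -0.0, -0.0]
contact_force: [0.6, 0.5, -0.5]
gripper_width: 59.6
grasp_force: 0.0
```

```bash
cat >> h.py <<'E'
def discs(n):
    "bore centres and yaw of white discs, by mask holes at z=44.4"
    im=get_image(n)[:,:,::-1].copy();k=6
    hb=cv2.cvtColor(cv2.resize(im,None,fx=k,fy=k,interpolation=cv2.INTER_CUBIC),cv2.COLOR_BGR2HSV)
    m=((hb[...,1]<60)&(hb[...,2]>120)).astype(np.uint8)
    x0,y0,x1,y1=(312,205,390,285) if n=="top" else (150,205,252,300)
    w=np.zeros_like(m);w[y0*k:y1*k,x0*k:x1*k]=m[y0*k:y1*k,x0*k:x1*k]
    cs,hi=cv2.findContours(w,cv2.RETR_CCOMP,cv2.CHAIN_APPROX_NONE)
    for i,c in enumerate(cs):
        if hi[0][i][3]>=0 and cv2.contourArea(c)>300 and cv2.contourArea(cs[hi[0][i][3]])<16000:
            q=(cv2.boxPoints(cv2.minAreaRect(c))+.5)/k-.5;W=np.array([cast(n,p,44.4) for p in q]);e=W[1]-W[0]
            print(n,"bore",q.mean(0).round(1),W.mean(0).round(1),"size",np.linalg.norm(e).round(1),np.linalg.norm(W[2]-W[1]).round(1),"yaw",np.degrees(np.arctan2(e[1],e[0])).round(1)%90)
    return im
E
python3 - <<'E'
from h import *
im=discs("scene");discs("top")
rel(477.2,-169,36,np.radians(67))
cv2.imwrite("pics/s4.png",cv2.resize(im[150:310,130:330],None,fx=3,fy=3,interpolation=cv2.INTER_CUBIC))
E
```

```text
scene bore [184.2 270. ] [ 491.6 -303.8] size 15.4 15.2 yaw 61.7
scene bore [217.7 262.8] [ 535.7 -227. ] size 13.3 16.9 yaw 33.8
scene bore [221.2 235.3] [ 477.8 -169.3] size 16.4 15.2 yaw 65.6
top bore [369.4 236.1] [ 491.  -302.5] size 16.3 16.9 yaw 59.5
shift [  4.9   8.9 110.9] fingeryaw -1.971 turn 0.002 j6 1.17
```

View pics/s4.png

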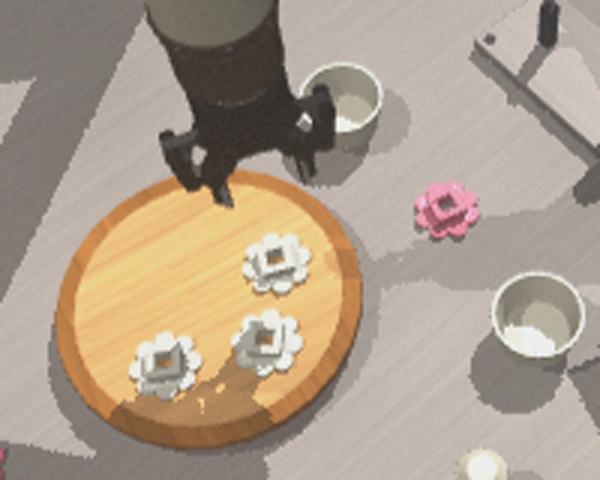

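The three discs are unchanged; disc A (crop 277,262) is under the gripper. I'll descend and grip it.

Emit:
{"name": "send_rows", "arguments": {
  "series": [
    [[4.9, 8.9, 0], [0, 0, 0], 50],
    [[0, 0, 40], [0, 0, 0], 50],
    [[0, 0, 40], [0, 0, 0], 50],
    [[0, 0, 18], [0, 0, 0], 50],
    [[0, 0, 8], [0, 0, 0], 50],
    [[0, 0, 3], [0, 0, 0], 50],
    [[0, 0, 0], [0, 0, 0], 50]
  ]
}}

```text
clock: 7.4
position: [478.2, -169.4, 38.4]
ee_rot: [0.98, -0.198, 0.001, 0.0]
contact_force: [0.2, -0.2, -0.7]
gripper_width: 50.0
grasp_force: 0.0
```

Emit:
{"name": "send_rows", "arguments": {
  "series": [
    [[0, 0, 0], [0, 0, 0], 25],
    [[0, 0, 0], [0, 0, 0], 20],
    [[0, 0, 0], [0, 0, 0], 20],
    [[0, 0, 0], [0, 0, 0], 20],
    [[0, 0, 0], [0, 0, 0], 20]
  ]
}}

```text
clock: 7.9
position: [478.8, -169.3, 39.5]
ee_rot: [0.98, -0.198, 0.002, -0.0]
contact_force: [-1.2, 0.1, 5.2]
gripper_width: 27.3
grasp_force: 59.1
```

Emit:
{"name": "send_rows", "arguments": {
  "series": [
    [[0, 0, -5], [0, 0, 0], 20],
    [[0, 0, -15], [0, 0, 0], 20],
    [[0, 0, -30], [0, 0, 0], 20],
    [[0, 0, -40], [0, 0, 0], 20],
    [[0, 0, 0], [0, 0, 0], 20],
    [[0, 0, 0], [0, 0, 0], 20]
  ]
}}

```text
clock: 8.5
position: [477.6, -168.9, 128.9]
ee_rot: [0.98, -0.198, 0.001, -0.0]
contact_force: [-0.5, -0.0, -0.1]
gripper_width: 27.5
grasp_force: 59.2
```

```bash
python3 - <<'E'
from h import *
im=discs("scene");t=discs("top")
o=np.zeros((400,800,3),np.uint8)
o[:400,:400]=cv2.resize(im[180:280,170:270],(400,400),interpolation=cv2.INTER_CUBIC);o[:,400:]=cv2.resize(t[195:275,300:380],(400,400),interpolation=cv2.INTER_CUBIC)
cv2.imwrite("pics/c5.png",o)
rel(460.3,198.7,170,np.radians(89.3))
E
```

```text
scene bore [184.3 269.9] [ 491.7 -303.6] size 15.2 15.1 yaw 63.2
scene bore [217.9 262.3] [ 534.9 -225.9] size 14.3 15.3 yaw 49.400000000000006
scene bore [218.4 224.1] [ 445.  -153.3] size 32.3 10.8 yaw 54.1
scene bore [217.2 219.9] [ 431.8 -147.4] size 19.6 12.2 yaw 67.1
scene bore [216.5 217.1] [ 423.4 -143.1] size 16.7 7.1 yaw 68.4
top bore [369.4 236.2] [ 490.6 -302.6] size 15.4 17.2 yaw 56.9
shift [-157.9 -332.4  -42.7] fingeryaw -1.97 turn -0.387 j6 1.19
```

View pics/c5.png

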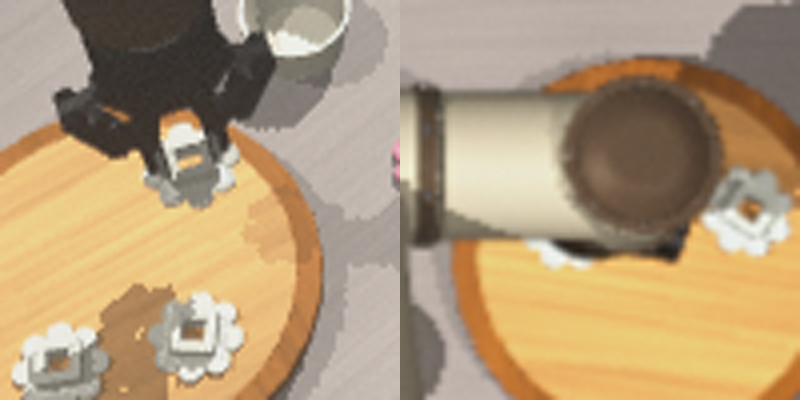

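Disc A is held level (crop 190,165), so I'll carry it to above the post.

Emit:
{"name": "send_rows", "arguments": {
  "series": [
    [[-19.7, -41.5, -5.3], [0, 0, 0], 20],
    [[-19.7, -41.5, -5.3], [0, 0, 0], 20],
    [[-19.7, -41.5, -5.3], [0, 0, 0], 20],
    [[-19.7, -41.5, -5.3], [0, 0, 0], 20],
    [[-19.7, -41.5, -5.3], [0, 0, 0], 20],
    [[-19.7, -41.5, -5.3], [0, 0, 0], 20],
    [[-19.7, -41.5, -5.3], [0, 0, 0], 20],
    [[-19.7, -41.5, -5.3], [0, 0, 0], 20]
  ]
}}

```text
clock: 9.4
position: [459.9, 199.4, 169.1]
ee_rot: [0.98, -0.198, -0.001, 0.001]
contact_force: [1.9, -0.8, -1.5]
gripper_width: 27.4
grasp_force: 59.3
```

Emit:
{"name": "send_rows", "arguments": {
  "series": [
    [[0, 0, 0], [0, 0, -0.129], 20],
    [[0, 0, 0], [0, 0, -0.129], 20],
    [[0, 0, 0], [0, 0, -0.129], 20],
    [[0, 0, 0], [0, 0, 0], 20],
    [[0, 0, 0], [0, 0, 0], 20]
  ]
}}

```text
clock: 9.9
position: [460.7, 197.6, 169.2]
ee_rot: [1.0, -0.007, -0.001, 0.001]
contact_force: [-0.2, 0.3, -0.9]
gripper_width: 27.3
grasp_force: 59.3
```

```bash
python3 - <<'E'
from h import *
s=monitor.read_state();print(s["position"],s["gripper_width"]);rel(460.3,198.7,108,np.radians(89.3))
im=get_image("scene")[:,:,::-1].copy()
cv2.imwrite("pics/s6.png",im)
# disc flange centroid from white/grey mask below gripper: view
cv2.imwrite("pics/c6.png",cv2.resize(im[80:190,255:365],None,fx=5,fy=5,interpolation=cv2.INTER_CUBIC))
p=s["position"];print("pred flange centre px",proj("scene",[p[0],p[1],p[2]-8.6]),"hub top",proj("scene",[p[0],p[1],p[2]+5]))
E
```

```text
[460.71637639 197.61755724 169.23019346] 27.269162061646924
shift [-0.3 -1.2 61.2] fingeryaw -1.585 turn -0.002 j6 0.83
pred flange centre px [313.69032464 133.21021676] hub top [313.91850879 129.96501442]
```

View pics/c6.png

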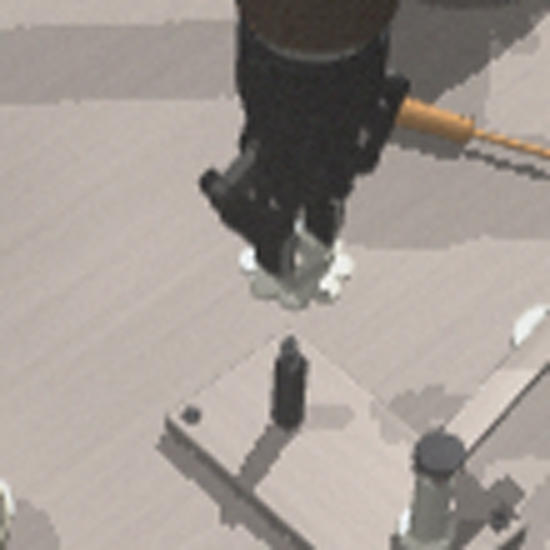

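The disc is level, with its flange centre at crop (298,275) about 1 px to the right of the post tip at (289,338). I'll correct slightly and lower to just onto the taper.

Emit:
{"name": "send_rows", "arguments": {
  "series": [
    [[-1.2, -1.2, 20], [0, 0, 0], 20],
    [[0, 0, 30], [0, 0, 0], 20],
    [[0, 0, 10], [0, 0, 0], 20],
    [[0, 0, 8], [0, 0, 0], 20],
    [[0, 0, 6], [0, 0, 0], 20],
    [[0, 0, 5], [0, 0, 0], 20],
    [[0, 0, 0], [0, 0, 0], 20]
  ]
}}

```text
clock: 10.65
position: [460.1, 199.2, 91.2]
ee_rot: [1.0, -0.006, -0.0, 0.0]
contact_force: [-0.7, -0.0, -0.1]
gripper_width: 27.5
grasp_force: 59.3
```

Underside at about z 80, 4 mm down the taper, with no force. Continuing.

Emit:
{"name": "send_rows", "arguments": {
  "series": [
    [[0, 0, 4], [0, 0, 0], 20],
    [[0, 0, 4], [0, 0, 0], 20],
    [[0, 0, 4], [0, 0, 0], 20],
    [[0, 0, 0], [0, 0, 0], 20]
  ]
}}

```text
clock: 11.05
position: [460.4, 199.3, 79.1]
ee_rot: [1.0, -0.006, 0.0, -0.0]
contact_force: [1.9, -0.5, -1.6]
gripper_width: 27.5
grasp_force: 59.2
```

Emit:
{"name": "send_rows", "arguments": {
  "series": [
    [[0, 0, 10], [0, 0, 0], 20],
    [[0, 0, 10], [0, 0, 0], 20],
    [[0, 0, 10], [0, 0, 0], 20],
    [[0, 0, 8], [0, 0, 0], 20],
    [[0, 0, 0], [0, 0, 0], 20]
  ]
}}

```text
clock: 11.55
position: [460.3, 199.3, 40.0]
ee_rot: [1.0, -0.006, -0.0, 0.0]
contact_force: [3.5, -0.7, -3.3]
gripper_width: 27.5
grasp_force: 59.2
```

Emit:
{"name": "send_rows", "arguments": {
  "series": [
    [[0, 0, 4], [0, 0, 0], 20],
    [[0, 0, 3], [0, 0, 0], 20],
    [[0, 0, 3], [0, 0, 0], 20],
    [[0, 0, 2], [0, 0, 0], 20],
    [[0, 0, 0], [0, 0, 0], 20]
  ]
}}

```text
clock: 12.05
position: [460.3, 199.4, 29.3]
ee_rot: [1.0, -0.006, 0.0, -0.0]
contact_force: [3.9, -0.1, -2.5]
gripper_width: 27.4
grasp_force: 59.4
```

Emit:
{"name": "send_rows", "arguments": {
  "series": [
    [[0, 0, 1], [0, 0, 0], 20],
    [[0, 0, 1], [0, 0, 0], 20],
    [[0, 0, 1], [0, 0, 0], 20],
    [[0, 0, 0], [0, 0, 0], 20]
  ]
}}

```text
clock: 12.45
position: [460.4, 199.4, 27.5]
ee_rot: [1.0, -0.006, 0.0, -0.0]
contact_force: [0.5, 0.0, 9.1]
gripper_width: 27.3
grasp_force: 60.7
```

It seated (9 N upward). I'll release, lift and go for disc C.

Emit:
{"name": "send_rows", "arguments": {
  "series": [
    [[0, 0, 0], [0, 0, 0], 50],
    [[0, 0, 0], [0, 0, 0], 50],
    [[0, 0, 0], [0, 0, 0], 50],
    [[0, 0, -30], [0, 0, 0], 50],
    [[0, 0, -40], [0, 0, 0], 50],
    [[0, 0, -40], [0, 0, 0], 50],
    [[0, 0, -30], [0, 0, 0], 50],
    [[0, 0, 0], [0, 0, 0], 50]
  ]
}}

```text
clock: 13.25
position: [461.9, 200.6, 170.6]
ee_rot: [1.0, -0.006, 0.004, -0.003]
contact_force: [0.8, 0.3, -0.0]
gripper_width: 50.0
grasp_force: 0.0
```

```bash
python3 - <<'E'
from h import *
im=discs("scene");discs("top")
rel(534,-225.5,160,np.radians(48))
rel(490.5,-303.2,160,np.radians(58))
cv2.imwrite("pics/s7.png",im)
o=np.zeros((450,800,3),np.uint8);o[:450,:400]=cv2.resize(im[100:190,280:360],(400,450),interpolation=cv2.INTER_CUBIC);o[:440,400:]=cv2.resize(im[200:310,152:252],(400,440),interpolation=cv2.INTER_CUBIC)
cv2.imwrite("pics/c7.png",o)
E
```

```text
scene bore [184.3 269.7] [ 491.  -303.3] size 14.4 14.8 yaw 55.8
scene bore [218.1 262.2] [ 535.1 -225.2] size 14.3 14.4 yaw 46.099999999999994
top bore [369.5 236.4] [ 489.9 -302.7] size 14.4 15.5 yaw 58.1
top bore [346.5 224.4] [ 533.5 -224.5] size 13.8 16.3 yaw 43.6
shift [ 79.7 423.6   6.1] fingeryaw -1.583 turn 0.721 j6 0.83
shift [ 37.2 501.9   6. ] fingeryaw -1.583 turn 0.546 j6 0.83
```

View pics/c7.png

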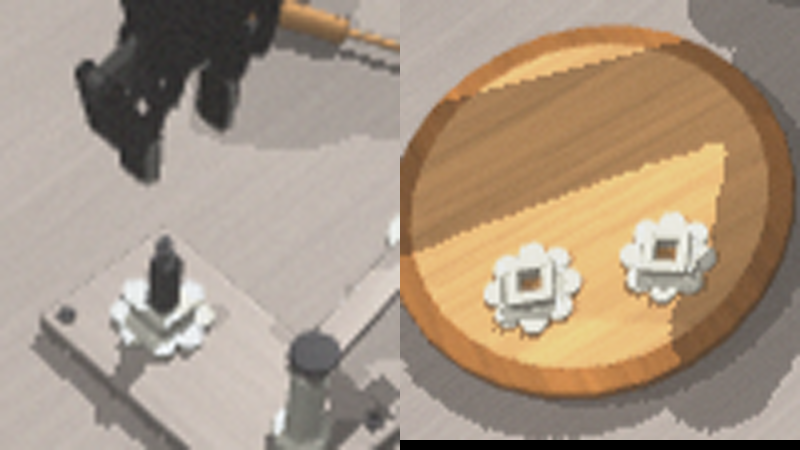

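Disc A sits flat on the post (crop 162,315). Now disc C at crop (665,255).

Emit:
{"name": "send_rows", "arguments": {
  "series": [
    [[8.9, 47.1, 0], [0, 0, 0], 50],
    [[8.9, 47.1, 0], [0, 0, 0], 50],
    [[8.9, 47.1, 0], [0, 0, 0], 50],
    [[8.9, 47.1, 0], [0, 0, 0], 50],
    [[8.9, 47.1, 0], [0, 0, 0], 50],
    [[8.9, 47.1, 0], [0, 0, 0], 50],
    [[8.9, 47.1, 0], [0, 0, 0], 50],
    [[8.9, 47.1, 0], [0, 0, 0], 50]
  ]
}}

```text
clock: 14.15
position: [525.5, -180.2, 164.1]
ee_rot: [1.0, -0.006, -0.002, -0.0]
contact_force: [1.0, 0.5, 0.3]
gripper_width: 50.0
grasp_force: 0.0
```

Emit:
{"name": "send_rows", "arguments": {
  "series": [
    [[8.9, 47.1, 20], [0, 0, 0], 50],
    [[0, 0, 20], [0, 0, 0.125], 50],
    [[0, 0, 20], [0, 0, 0.125], 50],
    [[0, 0, 0], [0, 0, 0.125], 50],
    [[0, 0, 0], [0, 0, 0.125], 50],
    [[0, 0, 0], [0, 0, 0.125], 50],
    [[0, 0, 0], [0, 0, 0.125], 50],
    [[0, 0, 0], [0, 0, 0], 50]
  ]
}}

```text
clock: 14.95
position: [533.4, -223.5, 104.8]
ee_rot: [0.928, -0.372, -0.002, 0.0]
contact_force: [-0.1, 0.2, 1.1]
gripper_width: 50.1
grasp_force: 0.0
```

```bash
python3 - <<'E'
from h import *
rel(534.3,-225,38.5,np.radians(46))
discs("scene")
E
```

```text
shift [ 2.   0.3 66.3] fingeryaw -2.333 turn 0.006 j6 0.93
scene bore [184.2 269.8] [ 491.3 -303.7] size 14.7 14.5 yaw 62.4
scene bore [218.2 262.2] [ 535.1 -225. ] size 13.9 14.7 yaw 46.69999999999999
```

Emit:
{"name": "send_rows", "arguments": {
  "series": [
    [[2, 0.3, 30], [0, 0, 0], 50],
    [[0, 0, 20], [0, 0, 0], 50],
    [[0, 0, 15], [0, 0, 0], 50],
    [[0, 0, 0], [0, 0, 0], 50],
    [[0, 0, 0], [0, 0, 0], 30],
    [[0, 0, 0], [0, 0, 0], 20],
    [[0, 0, 0], [0, 0, 0], 20],
    [[0, 0, 0], [0, 0, 0], 20]
  ]
}}

```text
clock: 15.8
position: [536.6, -225.5, 42.9]
ee_rot: [0.928, -0.372, 0.001, -0.0]
contact_force: [-0.8, -0.3, 1.4]
gripper_width: 25.2
grasp_force: 59.1
```

Emit:
{"name": "send_rows", "arguments": {
  "series": [
    [[0, 0, 0], [0, 0, 0], 20],
    [[0, 0, -5], [0, 0, 0], 20],
    [[0, 0, -20], [0, 0, 0], 20],
    [[0, 0, -30], [0, 0, 0], 20],
    [[0, 0, -45], [0, 0, 0], 20],
    [[0, 0, -30], [0, 0, 0], 20],
    [[0, 0, 0], [0, 0, 0], 20]
  ]
}}

```text
clock: 16.5
position: [538.9, -226.2, 177.7]
ee_rot: [0.928, -0.371, 0.005, -0.001]
contact_force: [0.3, 0.2, -1.7]
gripper_width: 24.8
grasp_force: 59.3
```

```bash
python3 - <<'E'
from h import *
rel(461,199.2,169,np.radians(89.3))
E
```

```text
shift [-349.8 -254.3    6.8] fingeryaw -2.332 turn -0.749 j6 0.93
```

```bash
python3 - <<'E'
from h import *
s=monitor.read_state();print(s["joints"].round(3),s["position"])
im=discs("scene");t=get_image("top")[:,:,::-1]
print(proj("scene",s["position"]))
o=np.zeros((480,800,3),np.uint8);o[:,:400]=cv2.resize(im[180:300,150:250],(400,480),interpolation=cv2.INTER_CUBIC);o[:400,400:]=cv2.resize(t[190:270,300:380],(400,400),interpolation=cv2.INTER_CUBIC)
cv2.imwrite("pics/c8.png",o)
E
```

```text
[-0.12   0.354 -0.181  0.002 -1.024  0.929] [ 538.87952168 -226.1568297   177.74463287]
scene bore [184.2 269.9] [ 491.3 -303.8] size 14.6 14.7 yaw 62.4
[210.62592153 240.58879762]
```

View pics/c8.png

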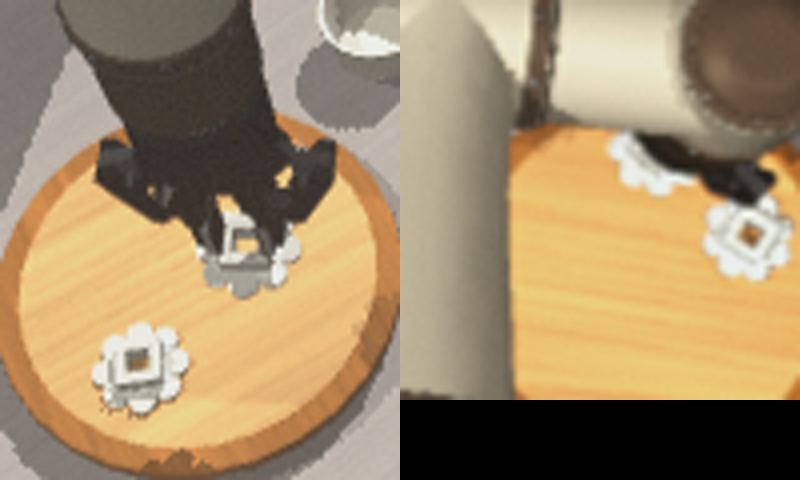

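Disc C is held level and only disc B is left on the lazy Susan (crop 140,365). Carrying C over to the post.

Emit:
{"name": "send_rows", "arguments": {
  "series": [
    [[-38.9, -28.3, 0], [0, 0, 0], 20],
    [[-38.9, -28.3, 0], [0, 0, 0], 20],
    [[-38.9, -28.3, 0], [0, 0, 0], 20],
    [[-38.9, -28.3, 0], [0, 0, 0], 20],
    [[-38.9, -28.3, 0], [0, 0, 0], 20],
    [[-38.9, -28.3, 0], [0, 0, 0], 20],
    [[-38.9, -28.3, 0], [0, 0, 0], 20],
    [[-38.9, -28.3, 0], [0, 0, 0], 20]
  ]
}}

```text
clock: 17.4
position: [465.2, 154.3, 170.3]
ee_rot: [0.928, -0.372, -0.001, 0.002]
contact_force: [1.5, 0.2, -1.6]
gripper_width: 25.1
grasp_force: 59.2
```

Emit:
{"name": "send_rows", "arguments": {
  "series": [
    [[-38.9, -28.3, 0], [0, 0, 0], 20],
    [[0, 0, 0], [0, 0, -0.125], 20],
    [[0, 0, 0], [0, 0, -0.125], 20],
    [[0, 0, 0], [0, 0, -0.125], 20],
    [[0, 0, 0], [0, 0, -0.125], 20],
    [[0, 0, 0], [0, 0, -0.125], 20],
    [[0, 0, 0], [0, 0, -0.125], 20],
    [[0, 0, 0], [0, 0, 0], 20]
  ]
}}

```text
clock: 18.2
position: [457.4, 199.8, 170.2]
ee_rot: [1.0, -0.006, -0.002, 0.001]
contact_force: [-0.3, -0.1, -1.4]
gripper_width: 24.8
grasp_force: 59.2
```

```bash
python3 - <<'E'
from h import *
s=monitor.read_state();print(s["position"],s["gripper_width"]);rel(461,199.2,110,np.radians(89.3))
im=get_image("scene")[:,:,::-1].copy()
cv2.imwrite("pics/c9.png",cv2.resize(im[80:190,255:365],None,fx=5,fy=5,interpolation=cv2.INTER_CUBIC))
p=s["position"];print("pred flange",proj("scene",[p[0],p[1],p[2]-11]))
E
```

```text
[457.43080475 199.75172448 170.1907471 ] 24.821957299991947
shift [ 3.8  0.4 60.2] fingeryaw -1.583 turn -0.0 j6 0.82
pred flange [313.38047187 132.51032789]
```

View pics/c9.png

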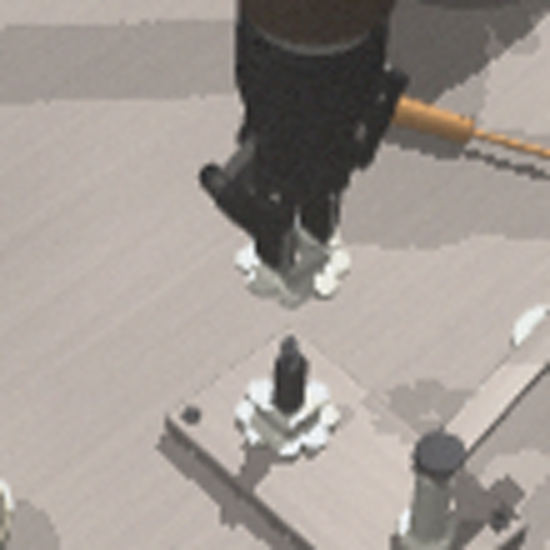

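Disc C hangs level at crop (293,268), and the seated disc is at (289,415). Allowing for height, C is about 1 px left, which agrees with the computed +3.8 mm. Lowering.

Emit:
{"name": "send_rows", "arguments": {
  "series": [
    [[3.8, 0.4, 20], [0, 0, 0], 20],
    [[0, 0, 30], [0, 0, 0], 20],
    [[0, 0, 10], [0, 0, 0], 20],
    [[0, 0, 8], [0, 0, 0], 20],
    [[0, 0, 6], [0, 0, 0], 20],
    [[0, 0, 0], [0, 0, 0], 20]
  ]
}}

```text
clock: 18.85
position: [462.3, 200.1, 97.9]
ee_rot: [1.0, -0.006, -0.0, 0.0]
contact_force: [-0.1, 0.1, -1.1]
gripper_width: 24.8
grasp_force: 59.2
```

Emit:
{"name": "send_rows", "arguments": {
  "series": [
    [[0, 0, 4], [0, 0, 0], 20],
    [[0, 0, 3], [0, 0, 0], 20],
    [[0, 0, 3], [0, 0, 0], 20],
    [[0, 0, 0], [0, 0, 0], 20]
  ]
}}

```text
clock: 19.25
position: [462.2, 199.7, 87.9]
ee_rot: [1.0, -0.006, -0.0, 0.0]
contact_force: [0.4, -2.4, -0.7]
gripper_width: 25.2
grasp_force: 59.4
```

Emit:
{"name": "send_rows", "arguments": {
  "series": [
    [[0, 0.4, 4], [0, 0, 0], 20],
    [[0, 0, 6], [0, 0, 0], 20],
    [[0, 0, 8], [0, 0, 0], 20],
    [[0, 0, 8], [0, 0, 0], 20],
    [[0, 0, 8], [0, 0, 0], 20],
    [[0, 0, 0], [0, 0, 0], 20]
  ]
}}

```text
clock: 19.85
position: [461.7, 199.4, 52.5]
ee_rot: [1.0, -0.006, -0.001, 0.001]
contact_force: [0.1, -0.6, -2.1]
gripper_width: 24.5
grasp_force: 59.3
```

Emit:
{"name": "send_rows", "arguments": {
  "series": [
    [[0, 0, 2], [0, 0, 0], 20],
    [[0, 0, 2], [0, 0, 0], 20],
    [[0, 0, 1], [0, 0, 0], 20],
    [[0, 0, 0], [0, 0, 0], 20]
  ]
}}

```text
clock: 20.25
position: [462.3, 199.6, 49.0]
ee_rot: [1.0, -0.006, 0.0, -0.0]
contact_force: [1.2, -2.0, -2.4]
gripper_width: 24.9
grasp_force: 59.2
```

Emit:
{"name": "send_rows", "arguments": {
  "series": [
    [[0, 0, 1.5], [0, 0, 0], 20],
    [[0, 0, 1], [0, 0, 0], 20],
    [[0, 0, 1], [0, 0, 0], 20],
    [[0, 0, 1], [0, 0, 0], 20],
    [[0, 0, 0], [0, 0, 0], 20]
  ]
}}

```text
clock: 20.75
position: [462.5, 199.7, 46.6]
ee_rot: [1.0, -0.005, 0.0, 0.0]
contact_force: [-4.4, -4.2, 14.6]
gripper_width: 24.8
grasp_force: 67.0
```

Seated at 14.6 N upward, TCP 46.6, as expected for the second place. Release and lift.

Emit:
{"name": "send_rows", "arguments": {
  "series": [
    [[0, 0, -1], [0, 0, 0], 50],
    [[0, 0, 0], [0, 0, 0], 50],
    [[0, 0, 0], [0, 0, 0], 50],
    [[0, 0, -30], [0, 0, 0], 50],
    [[0, 0, -40], [0, 0, 0], 50],
    [[0, 0, -40], [0, 0, 0], 50],
    [[0, 0, -15], [0, 0, 0], 50],
    [[0, 0, 0], [0, 0, 0], 50]
  ]
}}

```text
clock: 21.55
position: [463.8, 201.0, 173.3]
ee_rot: [1.0, -0.006, 0.003, -0.002]
contact_force: [-0.1, -0.0, 0.1]
gripper_width: 49.9
grasp_force: 0.0
```

```bash
python3 - <<'E'
from h import *
im=discs("scene");discs("top")
rel(490.6,-303,160,np.radians(58))
o=np.zeros((450,800,3),np.uint8);o[:450,:400]=cv2.resize(im[100:190,280:360],(400,450),interpolation=cv2.INTER_CUBIC);o[:440,400:]=cv2.resize(im[200:310,152:252],(400,440),interpolation=cv2.INTER_CUBIC)
cv2.imwrite("pics/c10.png",o)
E
```

```text
scene bore [184.2 269.6] [ 490.9 -303.3] size 14.7 14.9 yaw 53.4
top bore [369.5 236.4] [ 489.8 -302.8] size 14.4 15.7 yaw 58.1
shift [ 34.8 502.3   9.8] fingeryaw -1.583 turn 0.546 j6 0.83
```

View pics/c10.png

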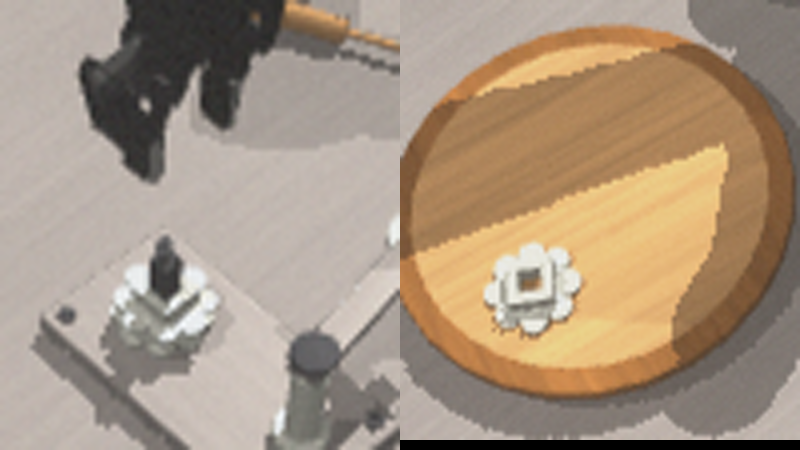

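Two discs are stacked flat (crop 165,305). Now the last one, disc B (crop 532,285).

Emit:
{"name": "send_rows", "arguments": {
  "series": [
    [[3.2, 45.7, 0], [0, 0, 0], 50],
    [[3.2, 45.7, 0], [0, 0, 0], 50],
    [[3.2, 45.7, 0], [0, 0, 0], 50],
    [[3.2, 45.7, 0], [0, 0, 0], 50],
    [[3.2, 45.7, 0], [0, 0, 0], 50],
    [[3.2, 45.7, 0], [0, 0, 0], 50],
    [[3.2, 45.7, 0], [0, 0, 0], 50],
    [[3.2, 45.7, 0], [0, 0, 0], 50]
  ]
}}

```text
clock: 22.45
position: [482.5, -167.9, 168.6]
ee_rot: [1.0, -0.006, -0.002, -0.0]
contact_force: [1.8, -0.2, 0.7]
gripper_width: 50.2
grasp_force: 0.0
```

Emit:
{"name": "send_rows", "arguments": {
  "series": [
    [[3.2, 45.7, 0], [0, 0, 0], 50],
    [[3.2, 45.7, 0], [0, 0, 0], 50],
    [[3.2, 45.7, 20], [0, 0, 0], 50],
    [[0, 0, 20], [0, 0, 0.14], 50],
    [[0, 0, 20], [0, 0, 0.14], 50],
    [[0, 0, 0], [0, 0, 0.14], 50],
    [[0, 0, 0], [0, 0, 0.14], 50],
    [[0, 0, 0], [0, 0, 0], 50]
  ]
}}

```text
clock: 23.25
position: [490.4, -303.1, 108.1]
ee_rot: [0.959, -0.282, -0.002, -0.0]
contact_force: [-0.4, -0.2, 0.3]
gripper_width: 50.0
grasp_force: 0.0
```

```bash
python3 - <<'E'
from h import *
discs("scene")
rel(490.5,-303,38,np.radians(57))
E
```

```text
scene bore [184.2 269.8] [ 491.2 -303.7] size 14.7 14.7 yaw 61.7
shift [ 0.  -0.  70.7] fingeryaw -2.14 turn 0.007 j6 1.27
```

Emit:
{"name": "send_rows", "arguments": {
  "series": [
    [[0, 0, 35], [0, 0, 0], 50],
    [[0, 0, 20], [0, 0, 0], 50],
    [[0, 0, 10], [0, 0, 0], 50],
    [[0, 0, 5], [0, 0, 0], 50],
    [[0, 0, 0], [0, 0, 0], 50],
    [[0, 0, 0], [0, 0, 0], 50]
  ]
}}

```text
clock: 23.9
position: [492.3, -303.6, 41.4]
ee_rot: [0.96, -0.282, 0.001, 0.0]
contact_force: [0.9, -0.5, 1.4]
gripper_width: 50.2
grasp_force: 0.0
```

Emit:
{"name": "send_rows", "arguments": {
  "series": [
    [[0, 0, 0], [0, 0, 0], 30],
    [[0, 0, 0], [0, 0, 0], 20],
    [[0, 0, 0], [0, 0, 0], 20],
    [[0, 0, 0], [0, 0, 0], 20],
    [[0, 0, 0], [0, 0, 0], 20]
  ]
}}

```text
clock: 24.4
position: [492.4, -303.7, 42.1]
ee_rot: [0.96, -0.282, 0.001, 0.0]
contact_force: [-0.5, 0.5, 5.5]
gripper_width: 25.8
grasp_force: 58.7
```

Emit:
{"name": "send_rows", "arguments": {
  "series": [
    [[0, 0, -5], [0, 0, 0], 20],
    [[0, 0, -20], [0, 0, 0], 20],
    [[0, 0, -30], [0, 0, 0], 20],
    [[0, 0, -45], [0, 0, 0], 20],
    [[0, 0, -32], [0, 0, 0], 20],
    [[0, 0, 0], [0, 0, 0], 20],
    [[0, 0, 0], [0, 0, 0], 20]
  ]
}}

```text
clock: 25.1
position: [491.4, -303.1, 173.0]
ee_rot: [0.959, -0.282, 0.001, -0.0]
contact_force: [0.0, 0.4, -2.3]
gripper_width: 25.6
grasp_force: 59.2
```

```bash
python3 - <<'E'
from h import *
rel(461.3,199.2,170,np.radians(89.3))
discs("scene")
E
```

```text
shift [-297.3 -406.     3.2] fingeryaw -2.143 turn -0.56 j6 1.27
```

Emit:
{"name": "send_rows", "arguments": {
  "series": [
    [[-27, -36.9, 0], [0, 0, 0], 20],
    [[-27, -36.9, 0], [0, 0, 0], 20],
    [[-27, -36.9, 0], [0, 0, 0], 20],
    [[-27, -36.9, 0], [0, 0, 0], 20],
    [[-27, -36.9, 0], [0, 0, 0], 20],
    [[-27, -36.9, 0], [0, 0, 0], 20],
    [[-27, -36.9, 0], [0, 0, 0], 20],
    [[-27, -36.9, 0], [0, 0, 0], 20]
  ]
}}

```text
clock: 25.95
position: [468.1, 63.1, 170.9]
ee_rot: [0.959, -0.282, -0.001, 0.001]
contact_force: [0.9, 0.1, -0.9]
gripper_width: 25.5
grasp_force: 59.2
```

Emit:
{"name": "send_rows", "arguments": {
  "series": [
    [[-27, -36.9, 0], [0, 0, 0], 20],
    [[-27, -36.9, 0], [0, 0, 0], 20],
    [[-27, -36.9, 0], [0, 0, 0], 20],
    [[0, 0, 0], [0, 0, -0.14], 20],
    [[0, 0, 0], [0, 0, -0.14], 20],
    [[0, 0, 0], [0, 0, -0.14], 20],
    [[0, 0, 0], [0, 0, -0.14], 20],
    [[0, 0, 0], [0, 0, 0], 20]
  ]
}}

```text
clock: 26.75
position: [460.5, 198.0, 170.7]
ee_rot: [1.0, -0.006, -0.002, 0.001]
contact_force: [-0.3, 0.1, -1.0]
gripper_width: 25.6
grasp_force: 59.3
```

```bash
python3 - <<'E'
from h import *
s=monitor.read_state();print(s["position"],s["gripper_width"]);rel(461.3,199.2,110,np.radians(89.3))
im=get_image("scene")[:,:,::-1].copy()
cv2.imwrite("pics/c11.png",cv2.resize(im[80:190,255:365],None,fx=5,fy=5,interpolation=cv2.INTER_CUBIC))
E
```

```text
[460.48348326 198.00715348 170.73446616] 25.62913881407146
shift [ 1.  -1.4 60.7] fingeryaw -1.583 turn 0.0 j6 0.83
```

View pics/c11.png

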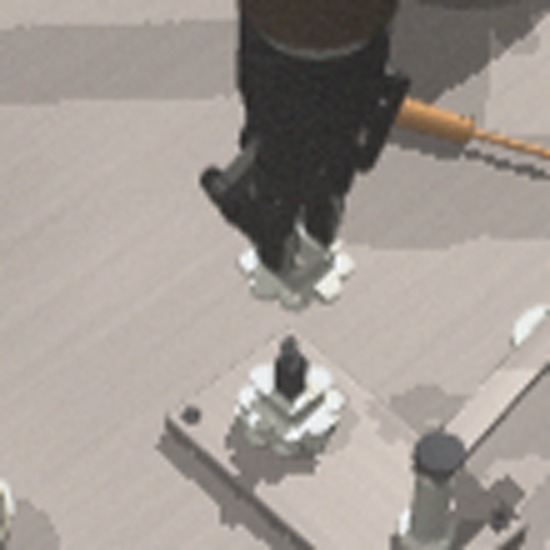

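Disc B hangs level at crop (297,270), very nearly over the stack (289,400). Lowering.

Emit:
{"name": "send_rows", "arguments": {
  "series": [
    [[1, -1.2, 20], [0, 0, 0], 20],
    [[0, 0, 30], [0, 0, 0], 20],
    [[0, 0, 10], [0, 0, 0], 20],
    [[0, 0, 8], [0, 0, 0], 20],
    [[0, 0, 6], [0, 0, 0], 20],
    [[0, 0, 0], [0, 0, 0], 20]
  ]
}}

```text
clock: 27.4
position: [462.5, 199.8, 98.4]
ee_rot: [1.0, -0.006, -0.0, 0.0]
contact_force: [-0.1, -0.3, -0.8]
gripper_width: 25.3
grasp_force: 59.3
```

Emit:
{"name": "send_rows", "arguments": {
  "series": [
    [[0, 0, 4], [0, 0, 0], 20],
    [[0, 0, 3], [0, 0, 0], 20],
    [[0, 0, 3], [0, 0, 0], 20],
    [[0, 0, 0], [0, 0, 0], 20]
  ]
}}

```text
clock: 27.8
position: [462.3, 199.7, 88.3]
ee_rot: [1.0, -0.006, -0.0, 0.0]
contact_force: [0.7, -0.6, -1.6]
gripper_width: 25.6
grasp_force: 59.3
```

Seat expected at TCP about 62. Continuing.

Emit:
{"name": "send_rows", "arguments": {
  "series": [
    [[0, 0, 5], [0, 0, 0], 20],
    [[0, 0, 6], [0, 0, 0], 20],
    [[0, 0, 6], [0, 0, 0], 20],
    [[0, 0, 5], [0, 0, 0], 20],
    [[0, 0, 0], [0, 0, 0], 20]
  ]
}}

```text
clock: 28.3
position: [462.0, 199.6, 65.5]
ee_rot: [1.0, -0.006, -0.001, 0.0]
contact_force: [-0.0, -1.1, -3.1]
gripper_width: 25.1
grasp_force: 59.2
```

Emit:
{"name": "send_rows", "arguments": {
  "series": [
    [[0, 0, 1.5], [0, 0, 0], 20],
    [[0, 0, 1], [0, 0, 0], 20],
    [[0, 0, 1], [0, 0, 0], 20],
    [[0, 0, 1], [0, 0, 0], 20],
    [[0, 0, 0], [0, 0, 0], 20]
  ]
}}

```text
clock: 28.8
position: [462.5, 199.6, 62.2]
ee_rot: [1.0, -0.006, -0.0, 0.0]
contact_force: [-0.1, -2.9, 0.7]
gripper_width: 25.6
grasp_force: 60.1
```

Emit:
{"name": "send_rows", "arguments": {
  "series": [
    [[0, 0, 1], [0, 0, 0], 20],
    [[0, 0, 1], [0, 0, 0], 20],
    [[0, 0, 0], [0, 0, 0], 20]
  ]
}}

```text
clock: 29.1
position: [462.6, 199.7, 61.9]
ee_rot: [1.0, -0.006, 0.0, 0.0]
contact_force: [-4.3, -4.3, 13.6]
gripper_width: 25.6
grasp_force: 64.5
```

Emit:
{"name": "send_rows", "arguments": {
  "series": [
    [[0, 0, 0], [0, 0, 0], 50],
    [[0, 0, 0], [0, 0, 0], 50],
    [[0, 0, 0], [0, 0, 0], 50],
    [[0, 0, -30], [0, 0, 0], 50],
    [[0, 0, -40], [0, 0, 0], 50],
    [[0, 0, -40], [0, 0, 0], 50],
    [[0, 0, -10], [0, 0, 0], 50],
    [[0, 0, 0], [0, 0, 0], 50]
  ]
}}

```text
clock: 29.9
position: [463.4, 200.9, 181.8]
ee_rot: [1.0, -0.006, 0.002, -0.002]
contact_force: [-0.3, -0.2, -1.0]
gripper_width: 49.7
grasp_force: 0.0
```

```bash
python3 - <<'E'
from h import *
im=get_image("scene")[:,:,::-1].copy();t=get_image("top")[:,:,::-1].copy()
cv2.imwrite("pics/s12.png",im);cv2.imwrite("pics/t12.png",t)
rel(561,355.9,200,np.radians(5.4))
o=np.zeros((450,800,3),np.uint8);o[:450,:400]=cv2.resize(im[80:190,280:378],(400,450),interpolation=cv2.INTER_CUBIC);o[:440,400:]=cv2.resize(im[200:310,152:252],(400,440),interpolation=cv2.INTER_CUBIC)
cv2.imwrite("pics/c12.png",o)
E
```

```text
shift [  97.3 -157.5  -21.5] fingeryaw -1.583 turn 1.464 j6 0.83
```

View pics/c12.png

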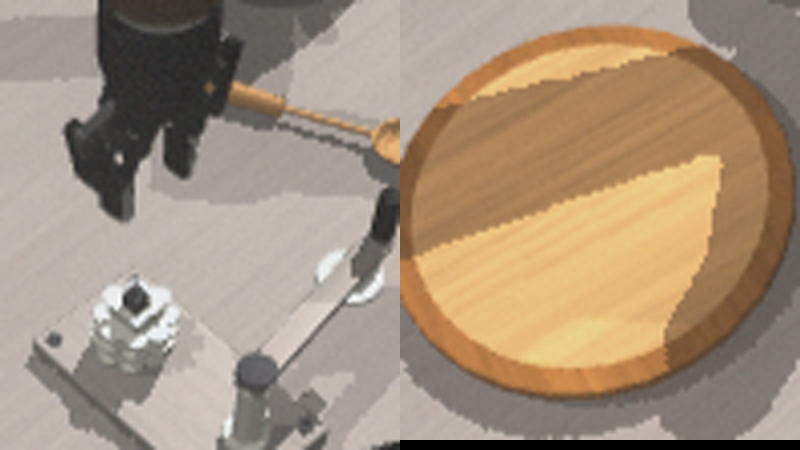

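All three are stacked flat on the post (crop 135,325) and the lazy Susan is empty. Back to the handle (crop 385,215) to shut the arm.

Emit:
{"name": "send_rows", "arguments": {
  "series": [
    [[24.3, -39.4, -5.4], [0, 0, 0], 50],
    [[24.3, -39.4, -5.4], [0, 0, 0], 50],
    [[24.3, -39.4, -5.4], [0, 0, 0], 50],
    [[24.3, -39.3, -5.4], [0, 0, 0], 50],
    [[0, 0, 0], [0, 0, 0.146], 50],
    [[0, 0, 0], [0, 0, 0.146], 50],
    [[0, 0, 0], [0, 0, 0.146], 50],
    [[0, 0, 0], [0, 0, 0.146], 50]
  ]
}}

```text
clock: 30.8
position: [560.8, 355.8, 198.1]
ee_rot: [0.955, -0.296, -0.001, 0.002]
contact_force: [-0.4, 0.7, 0.4]
gripper_width: 49.7
grasp_force: 0.0
```

Emit:
{"name": "send_rows", "arguments": {
  "series": [
    [[0, 0, 0], [0, 0, 0.146], 50],
    [[0, 0, 0], [0, 0, 0.146], 50],
    [[0, 0, 0], [0, 0, 0.146], 50],
    [[0, 0, 0], [0, 0, 0.146], 50],
    [[0, 0, 0], [0, 0, 0.146], 50],
    [[0, 0, 0], [0, 0, 0.146], 50],
    [[0, 0, 0], [0, 0, 0], 50],
    [[0, 0, 0], [0, 0, 0], 50]
  ]
}}

```text
clock: 31.6
position: [561.1, 355.8, 199.6]
ee_rot: [0.742, -0.67, -0.0, 0.002]
contact_force: [-0.1, 0.4, -0.1]
gripper_width: 50.2
grasp_force: 0.0
```

```bash
python3 - <<'E'
from h import *
rel(561,355.9,107,np.radians(5.4))
# pin top from dark masks (frames taken before)
print(proj("scene",[561,355.9,141]),proj("scene",[561,355.9,99]))
g=cv2.cvtColor(cv2.imread("pics/s12.png"),cv2.COLOR_BGR2GRAY)[118:145,365:385]
ys,xs=np.nonzero(g<70);print("pin px",xs.min()+365,xs.max()+365,ys.min()+118,ys.max()+118)
E
```

```text
shift [-0.2 -0.2 92.6] fingeryaw -3.04 turn 0.008 j6 -0.71
[376.51636553 128.20492432] [374.07726278 137.73721851]
pin px 371 377 126 138
```

Emit:
{"name": "send_rows", "arguments": {
  "series": [
    [[0, 0, 35], [0, 0, 0], 50],
    [[0, 0, 35], [0, 0, 0], 50],
    [[0, 0, 20], [0, 0, 0], 50],
    [[0, 0, 0], [0, 0, 0], 26],
    [[0, 0, 0], [0, 0, 0], 24],
    [[0, 0, 0], [0, 0, 0], 24],
    [[0, 0, 0], [0, 0, 0], 24]
  ]
}}

```text
clock: 32.3
position: [562.1, 356.7, 113.2]
ee_rot: [0.741, -0.671, 0.0, -0.001]
contact_force: [-0.5, -0.7, -0.4]
gripper_width: 24.4
grasp_force: 0.2
```

Emit:
{"name": "send_rows", "arguments": {
  "series": [
    [[0.7, 13.9, 0], [0, 0, -0.087], 24],
    [[0.7, 13.9, 0], [0, 0, -0.087], 24],
    [[0.7, 13.9, 0], [0, 0, -0.087], 24],
    [[0.7, 13.9, 0], [0, 0, -0.087], 24],
    [[0.7, 13.9, 0], [0, 0, -0.087], 24],
    [[0.7, 13.9, 0], [0, 0, -0.087], 24],
    [[0.7, 13.9, 0], [0, 0, -0.087], 24],
    [[0.7, 13.9, 0], [0, 0, -0.087], 24]
  ]
}}

```text
clock: 33.1
position: [464.0, 309.1, 113.3]
ee_rot: [0.927, -0.376, 0.001, -0.002]
contact_force: [1.4, 0.8, -0.9]
gripper_width: 24.4
grasp_force: 0.5
```

```bash
cat >> h.py <<'E'
def arc():
    H=np.array([579.7,197.0]);my=-0.018;s=monitor.read_state();d=s["position"][:2]-H
    print("r",np.linalg.norm(d),"q",my-np.arctan2(-d[1],-d[0]),s["contact_force"].round(1),s["position"].round(1));rel(*s["position"],0)
E
python3 -c "
from h import *
arc()"
```

```text
r 161.11242125885374 q 0.7518218514068917 [ 1.4  0.8 -0.9] [464.  309.1 113.3]
shift [0. 0. 0.] fingeryaw -2.342 turn 0.8 j6 -0.08
```

Emit:
{"name": "send_rows", "arguments": {
  "series": [
    [[0.6, 13.9, 0], [0, 0, -0.087], 24],
    [[0.6, 13.9, 0], [0, 0, -0.087], 24],
    [[0.6, 13.9, 0], [0, 0, -0.087], 24],
    [[0.6, 13.9, 0], [0, 0, -0.087], 24],
    [[0.6, 13.9, 0], [0, 0, -0.087], 24],
    [[0.6, 13.9, 0], [0, 0, -0.087], 24],
    [[0.6, 13.9, 0], [0, 0, -0.087], 24],
    [[0, 0, 0], [0, 0, 0], 24]
  ]
}}

```text
clock: 33.9
position: [419.9, 222.3, 112.9]
ee_rot: [0.996, -0.084, 0.001, -0.001]
contact_force: [0.1, 0.1, -1.0]
gripper_width: 23.8
grasp_force: 0.0
```

Emit:
{"name": "send_rows", "arguments": {
  "series": [
    [[0.3, 7, 0], [0, 0, -0.044], 24],
    [[0.2, 5, 0], [0, 0, -0.03], 24],
    [[0, 3, 0], [0, 0, 0], 24],
    [[0, 3, 0], [0, 0, 0], 24],
    [[0, 0, 0], [0, 0, 0], 24]
  ]
}}

```text
clock: 34.4
position: [418.4, 205.2, 112.0]
ee_rot: [0.999, -0.047, 0.0, -0.0]
contact_force: [0.2, 0.9, 0.2]
gripper_width: 24.0
grasp_force: 0.2
```

```bash
python3 -c "
from h import *
arc()"
```

```text
r 161.54448279793655 q 0.03287335923228041 [0.2 0.9 0.2] [418.4 205.2 112. ]
shift [0. 0. 0.] fingeryaw -1.665 turn 1.477 j6 0.67
```

Emit:
{"name": "send_rows", "arguments": {
  "series": [
    [[0, 3, 0], [0, 0, 0], 24],
    [[0, 2, 0], [0, 0, 0], 24],
    [[0, 2, 0], [0, 0, 0], 24],
    [[0, 0, 0], [0, 0, 0], 24]
  ]
}}

```text
clock: 34.8
position: [417.3, 197.7, 111.6]
ee_rot: [0.999, -0.047, -0.0, 0.0]
contact_force: [0.2, 0.3, -0.5]
gripper_width: 24.0
grasp_force: 0.2
```

Emit:
{"name": "send_rows", "arguments": {
  "series": [
    [[0, 1.5, 0], [0, 0, 0], 24],
    [[0, 1.5, 0], [0, 0, 0], 24],
    [[0, 1.5, 0], [0, 0, 0], 24],
    [[0, 0, 0], [0, 0, 0], 24]
  ]
}}

```text
clock: 35.2
position: [417.4, 196.5, 111.6]
ee_rot: [0.999, -0.046, 0.001, -0.003]
contact_force: [-3.7, 11.1, -2.1]
gripper_width: 24.1
grasp_force: 5.5
```

The end stop is reached (11 N), so the arm is fully shut. I'll ease off, open, lift clear and check.

Emit:
{"name": "send_rows", "arguments": {
  "series": [
    [[0, -3, 0], [0, 0, 0], 30],
    [[0, 0, 0], [0, 0, 0], 40],
    [[0, 0, 0], [0, 0, 0], 40],
    [[0, 0, -30], [0, 0, 0], 40],
    [[0, 0, -40], [0, 0, 0], 40],
    [[0, 0, -40], [0, 0, 0], 40],
    [[0, 0, 0], [0, 0, 0], 40],
    [[0, 0, 0], [0, 0, 0], 40]
  ]
}}

```text
clock: 36.0
position: [417.1, 196.2, 222.2]
ee_rot: [0.999, -0.047, 0.0, -0.001]
contact_force: [-0.6, -1.2, -0.8]
gripper_width: 40.3
grasp_force: 0.0
```

```bash
python3 - <<'E'
from h import *
im=get_image("scene")[:,:,::-1].copy()
cv2.imwrite("pics/c13.png",cv2.resize(im[80:220,260:400],None,fx=4,fy=4,interpolation=cv2.INTER_CUBIC))
E
```

```text
(no output)
```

View pics/c13.png

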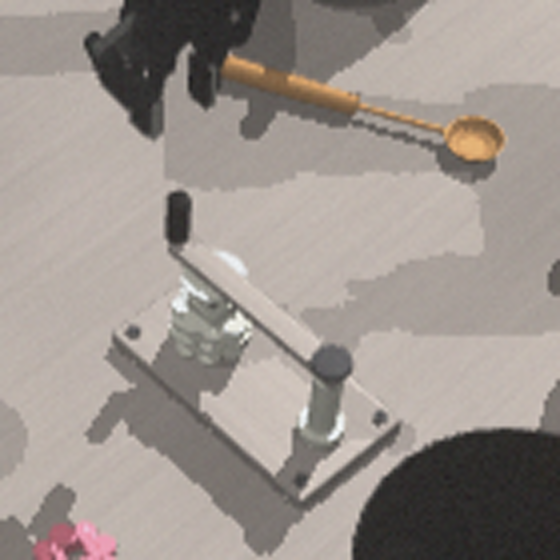

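The arm lies shut over the stack, parallel to the plate, with the pin at crop (177,217), about 10 mm closer to shut than it started. The gripper is clear. Handing in.

```bash
python3 -c "
from bench import job_done
print(job_done())"
```

```text
the job is handed in; nothing more can be done
None
```

The mould is back together: all three metal discs are seated flat on the post, the press arm is shut against its stop, and the job was handed in at about 36 s (no verdict was returned).

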